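# Set out a covered sample with its reagents on the bench board

## Task

Set out the sample station on the row of four white pads, with the things that stand on the open worktop to the right of the row: stand the larger beaker on the square pad and cover it with the steel disc lid, stand the brown bottle on the pad next to it on the left (seen from the robot) and the dropper bottle on the pad next to it on the right, and put the smaller beaker on the pad that is still free. Everything stands upright, right way up, within a centimetre of the centre of its pad, with the lid lying flat on the beaker's rim, also centred to within a centimetre; do not shift the wash bottle.

Things in the scene. Friction and masses are not known exactly. Their poses are not given: they have to be found in the camera images.
- big_beaker_centre (a point): the larger clear glass beaker, 71 mm high, wall 52 mm across outside, rim 59 mm across (the top 7 mm, sturdy enough to be gripped from outside), open at the top, empty. Loose. Point: its centre, 35.5 mm above its underside; z axis up
- lid_centre (a point): round stainless disc lid, 96 mm across and 4 mm thick, with a black knob in the middle, 23 mm across, from 4 to 26 mm above the underside; 160 g. Loose, lies knob up. Point: its centre, 13 mm above its underside; z axis up
- brown_bottle_centre (a point): brown (amber) glass bottle with a black screw cap, 126 mm high, body 58 mm across (straight up to 80 mm, shoulder to 102 mm), cap 34 mm across, fixed on the bottle, from 109 to 126 mm above the underside; about 230 g; can be lifted by its cap. The one on the open worktop, not at the back. Loose. Point: its centre, 63 mm above its underside; z axis up
- dropper_centre (a point): slim white dropper bottle with a red pointed cap, 94 mm high, body 31 mm across (straight up to 46 mm, shoulder to 56 mm; above that the neck and pointed cap, under 19 mm across). The one on the open worktop, not at the back. Loose. Point: its centre, 47 mm above its underside; z axis up
- small_beaker_centre (a point): the smaller clear glass beaker, 61 mm high, wall 42 mm across outside, rim 50 mm across (the top 7 mm, sturdy enough to be gripped from outside), open at the top, empty. Loose. Point: its centre, 30.5 mm above its underside; z axis up
- pad_square: the square white pad, 80 x 80 x 4 mm, the only square one; second or third in the row. The pads' centres stand 110 mm apart in one row on a fixed grey board 440 x 110 x 6 mm; the row runs roughly from the robot's left (+y) to its right, turned by up to 0.25 rad. Origin: centre of the underside, 6 mm above the worktop (pad tops 10 mm above it). y axis: along the row to the left.
- pad_left: round white pad, 80 mm across, 4 mm thick, at the left end of the row. Origin: centre of its underside
- pad_inner: round white pad, 80 mm across, 4 mm thick, the one of the two inner places of the row that the square pad does not take. Origin: centre of its underside
- pad_right: round white pad, 80 mm across, 4 mm thick, at the right end of the row. Origin: centre of its underside
- wash_bottle_centre (a point): white plastic wash bottle with a bent spout, 238 mm high, 88 x 123 mm over all, standing left of the board; a bystander to be left where it is. Point: on its axis, 119 mm above its underside. Note: fixed instruments and two stands with arms about 0.25 m high stand behind the work (x over 0.63 m), so carry things past in front of them
Things that resemble listed ones, but are neither listed nor needed, are in the scene too. What is shaped like the part that bears lid_centre but pink is not meant.

How it is judged (in metres and radians):
At the end, for the whole second after the job is handed in: Larger beaker on the square pad, lid flat on its rim; brown bottle on the next pad left, dropper bottle on the next right, smaller beaker on the last; centres within 12 mm of the pad's (lid: the beaker's), heights within 4 mm (lid -5/+4), upright within 0.08 rad, all at rest (0.02 m/s) (horizontal distance between big_beaker_centre and pad_square below 0.012 m and height (world z) of big_beaker_centre between 0.0415 and 0.0495 m and angle between each of big_beaker_centre, lid_centre's own z axis and vertical below 0.08 rad and horizontal distance between lid_centre and big_beaker_centre below 0.012 m and height (world z) of lid_centre between 0.089 and 0.098 m and ((y of pad_square in the frame of pad_inner above 0 m and horizontal distance between brown_bottle_centre and pad_left below 0.012 m and height (world z) of brown_bottle_centre between 0.069 and 0.077 m and angle between each of brown_bottle_centre, dropper_centre, small_beaker_centre's own z axis and vertical below 0.08 rad and horizontal distance between dropper_centre and pad_inner below 0.012 m and height (world z) of dropper_centre between 0.053 and 0.061 m and horizontal distance between small_beaker_centre and pad_right below 0.012 m and height (world z) of small_beaker_centre between 0.0365 and 0.0445 m) or (y of pad_square in the frame of pad_inner below 0 m and horizontal distance between brown_bottle_centre and pad_inner below 0.012 m and height (world z) of brown_bottle_centre between 0.069 and 0.077 m and angle between each of brown_bottle_centre, dropper_centre, small_beaker_centre's own z axis and vertical below 0.08 rad and horizontal distance between dropper_centre and pad_right below 0.012 m and height (world z) of dropper_centre between 0.053 and 0.061 m and horizontal distance between small_beaker_centre and pad_left below 0.012 m and height (world z) of small_beaker_centre between 0.0365 and 0.0445 m)) and linear speed of each of big_beaker, lid, brown_bottle, dropper, small_beaker below 0.02 m/s); the robot touches nothing.
It fails at once if the wash bottle is shifted by more than 20 mm (distance of wash_bottle_centre from where it was at the start of the episode above 0.02 m).
It also fails if it takes over 128 s, if anything falls off the work surface, if the arm or the gripper's body presses on something with over 40 N, if the wrist force passes 120 N, or if a joint passes its speed limit or range.

## Robot

A 7-joint arm with a two-finger parallel gripper is mounted at the origin on a cart in front of the work surface, level with it; the furniture and walls round the work are solid. World frame = base frame: x ahead of the robot, y to its left, z up, the work surface at z = 0. Lengths are in mm, angles in rad, forces in N, time in s.
With the tool pointing down it reaches from about 400 to 875 mm from the base axis. Payload 6.5 kg.
Tool frame: the origin (TCP) lies on the centre line of the jaws, within the pads' length; the fingertips stand 11 mm ahead of it and the grasp point (between the pads) lies 8 mm behind it; z points along the fingers, y is the line along which they close (so a half turn about z gives the same grasp; the last joint's range is limited). The gripper opens to 88 mm and grips with 3 to 60 N. Pads are 18 mm wide; open, the fingers measure 123 mm over their backs; the gripper's body (75 mm by 187 mm) begins 45 mm behind the grasp point.
Start: joints at [1.213, 0.536, -0.004, 1.538, 0.003, 1.067, -0.071], TCP at [186.986, -622.516, 249.716] pointing down, gripper open.
Joint ranges: [-2.7, 2.7], [-0.37, 2.16], [-1.27, 1.26], [0.24, 2.4], [-1.31, 4.45], [0.19, 1.91], [-2.76, 2.76]. Speed limits (rad/s): [2.39, 2.39, 3.14, 3.14, 3.14, 3.14, 3.14].

## Interface

Orientations are given as a unit quaternion [w, x, y, z].
In Python, from workcell import r gives the robot as it stands.
- The arm moves only by the tool servo_tool, never from a script. Its argument "rows" is a list that holds one entry, the list of rows, each a list of 7 numbers: the shift along the tool's x, y, z normalised to -1 to 1, where 1 is 10 cm, then the turn, a rotation vector about the tool's x, y, z normalised to -1 to 1, where 1 is 60 degrees, then the gripper's target within -1 to 1 (fully open at 1, half-way at 0, shut at -1). In form: [[[dx, dy, dz, rx, ry, rz, fingers], ...]]. A call has 1 to 10 rows; each row shifts and turns the commanded pose from where the row before left it, along the tool's axes as they then stand; what a row does not reach is not made up. A row lasts 1/10 s, in which the tool goes at most 50 mm and 8.59 degrees, less where a joint would pass 70% of its speed; a pose out of reach is approached as far as the arm can. A call with a number of a shift or a turn outside -1 to 1 is refused whole. A call with a gripper value outside its range is refused whole. The fingers move at their own pace and stop on an object; "newtons" is the grip in N (left out, the last holds). Time passes only in rows, so rows that do not move let the fingers close. It gives the time, the measured TCP pose, the force, the opening and the grip force at its end, in the units of the state.
- r.read_state(): the state, without advancing time (a new reading comes with each control period).
- r.get_image(name): name is "scene" or "top" or "wrist"; returns a dict with "frame" (420x560x3 uint8, red, green, blue), "range_z" (420x560 float32, mm along the optical axis (not along the pixel's ray), 0 where there is no reading), "fx", "fy", "cx", "cy" (pixels), "xyz" and "rotation" of the camera in the world; the wrist camera has in their place "T_tool_cam" (4x4, takes a point from camera to tool coordinates, whose origin is the TCP and whose axes are the flange's). Camera axes: x right, y down, z forward; pixel columns grow to the right and rows downward; lengths in mm; the calibration is good to about 2 mm. A picture is of the moment at which its call begins: read the wrist's pose just before it.
- r.job_done(): hands the job in; it is judged then, once.
Trained networks look in a picture, given as the dict that the camera call returned (one of the last four; its "shot" number tells which), for a name from the list of things; names that differ only in an ending like _2 or _b are one class to them, and where a whole thing is asked for, a point or a joint stands for the part that bears it (a point fixed in the world has none). Each returns a list of dicts, best first, with "score" (0 to 1); they miss things now and then, are a little off and sometimes report something else, mostly with a low value. They report only what shows in the picture. A call takes as long as a camera call. They do not tell look-alikes from the thing itself.
- r.spot_in(picture, thing): "extent" ([centre column, centre row, width, height] in pixels, round what is visible of it).
- r.regions_of(picture, thing): "mask" (420x560 bool, what is visible of it) and "extent" ([centre column, centre row, width, height] in pixels, round what is visible of it).
The state is a dict: "t": time; "q": joint angles; "qd": joint speeds; "joint_efforts": joint torques, N m; "position": TCP position; "orientation": TCP orientation; "contact_force": force on the tool from outside, world axes, zero at the start; "ft_torque": the same for the moment, N m; "width": opening from 0.0 (shut) to 1.0 (fully open); "grasp_force": force on a finger pad.
Only numpy, scipy, OpenCV 4.12 (cv2) and the standard library are available. Lean on these libraries where they do the work, as an engineer would, in place of code of your own. Each camera call takes 0.05 s, during which the arm holds its last target. There are 200 camera calls.

## Working session

There is one attempt and no reset: what is moved stays moved. The work goes in short steps, Python scripts to look and compute and a tool call to move; the robot and the scene stay as the last step left them, time stands still between calls to the robot, and variables do not carry over. Pictures are saved under pics/ and viewed, at most 14 in all, crops included, and the job is handed in when it is done.

Besides the shell and the picture viewer there is one more tool, called after "Emit:" as name([rows], argument=value, ...), one row to a line, values as JSON. servo_tool: Moves the arm, as the interface text tells. Scaled input: -1 to 1 covers 10 cm each way for a shift and 60 degrees each way for a turn. Its arguments: {"type":"object","properties":{"rows":{"type":"array","items":{"type":"array","items":{"type":"array","items":{"type":"number"}}}},"newtons":{"type":"number"}},"required":["rows"]}

```bash
mkdir -p pics; ls; cat > h.py <<'E'
import numpy as np, cv2
from workcell import r
from scipy.spatial.transform import Rotation as R
def rot(q): return R.from_quat([q[1],q[2],q[3],q[0]]).as_matrix()
def save(p,n,box=None,s=1):
    f=p["frame"][:,:,::-1]
    if box: f=f[box[1]:box[3],box[0]:box[2]]
    cv2.imwrite("pics/"+n,cv2.resize(f,None,fx=s,fy=s,interpolation=cv2.INTER_CUBIC))
def cam(p,st=None):
    if "T_tool_cam" in p:
        T=np.array(p["T_tool_cam"]);Rt=rot(st["orientation"])
        return Rt@T[:3,:3], Rt@T[:3,3]+np.array(st["position"])
    M=np.array(p["rotation"]); 
    if M.size==4: M=rot(M)
    return M.reshape(3,3), np.array(p["xyz"])
def cloud(p,st=None):
    Rm,t=cam(p,st);z=p["range_z"].astype(float);v,u=np.indices(z.shape)
    P=np.stack([(u-p["cx"])/p["fx"]*z,(v-p["cy"])/p["fy"]*z,z],-1)@Rm.T+t
    P[z<=0]=np.nan
    return P
def onplane(p,u,v,h,st=None):
    Rm,t=cam(p,st);d=Rm@np.array([(u-p["cx"])/p["fx"],(v-p["cy"])/p["fy"],1])
    return t+d*(h-t[2])/d[2]
E
python3 - <<'E'
from h import *
s=r.read_state();print(s)
for n in("scene","top"):
    p=r.get_image(n);save(p,n+"0.png");print(n,p["xyz"],p["rotation"],p["fx"])
    P=cloud(p)
    for k in["big_beaker_centre","lid_centre","brown_bottle_centre","dropper_centre","small_beaker_centre","pad_square","pad_left","wash_bottle_centre"]:
        for d in r.regions_of(p,k)[:5]:
            if d["score"]<.2: continue
            q=P[d["mask"]];print(k,round(d["score"],2),np.round(d["extent"]),np.round(np.nanmedian(q,0)),np.round(np.nanmax(q[:,2])))
E
```

```text
pics
{'t': 0.0, 'q': array([ 1.21278815,  0.53715852, -0.00445236,  1.53887006,  0.00259708,
        1.06729071, -0.07117985]), 'qd': array([ 1.12677657e-03, -3.85498983e-05, -2.98624642e-04,  1.05281991e-04,
       -7.82906771e-04,  2.03118211e-03,  6.11879746e-04]), 'joint_efforts': array([ 1.48500953e-04, -5.70981610e+01,  9.90657471e-01, -2.51603919e+01,
       -5.63592883e-02,  1.78571156e-02,  1.40568841e-04]), 'position': array([ 186.81687475, -621.95200654,  248.84508155]), 'orientation': array([-8.40822958e-04,  9.89367050e-01,  1.45437614e-01, -1.82609812e-04]), 'contact_force': array([-0.39244812,  0.20452321,  0.5213456 ]), 'ft_torque': array([-0.02167439, -0.03311448,  0.03840179]), 'grasp_force': 0.0, 'width': 1.0032824655803982}
scene [-622.41119903 -775.94258068 1443.00715946] [-0.35646551  0.80829604 -0.43213499  0.1812435 ] 511.70991331314747
big_beaker_centre 0.83 [369. 262.  13.  22.] [ 556. -331.   43.] 75.0
lid_centre 0.76 [309. 275.  29.  25.] [ 421. -172.    4.] 34.0
brown_bottle_centre 0.91 [350. 276.  14.  33.] [ 435. -324.   80.] 133.0
dropper_centre 0.51 [
[... 394 characters left out ...]
. 246.  25.  21.] [ 423. -165.    3.] 30.0
lid_centre 0.59 [289. 178.  24.  29.] [670.  36.   3.] 29.0
brown_bottle_centre 0.66 [389. 240.  18.  13.] [ 443. -301.   89.] 133.0
dropper_centre 0.61 [422. 225.  11.  15.] [ 501. -432.   48.] 90.0
small_beaker_centre 0.73 [349. 201.  14.  16.] [ 582. -183.   28.] 69.0
small_beaker_centre 0.22 [260. 227.  24.  22.] [494. 143.   9.] 19.0
pad_square 0.96 [231. 224.  23.  19.] [508. 249.  10.] 19.0
pad_left 0.68 [260. 226.  23.  20.] [494. 140.   9.] 19.0
pad_left 0.61 [199. 218.  19.  21.] [522. 359.   9.] 20.0
wash_bottle_centre 0.92 [130. 228.  56.  29.] [467. 532. 119.] 242.0
wash_bottle_centre 0.69 [388. 240.  18.  12.] [ 443. -301.   89.] 133.0
```

```bash
python3 - <<'E'
from h import *
a=cv2.imread("pics/top0.png")[120:320,90:470];b=cv2.imread("pics/scene0.png")[130:330,130:430]
cv2.imwrite("pics/a.png",cv2.resize(a,None,fx=2.1,fy=2.1,interpolation=cv2.INTER_CUBIC))
cv2.imwrite("pics/b.png",cv2.resize(b,None,fx=2.6,fy=2.6,interpolation=cv2.INTER_CUBIC))
E
```

```text
(no output)
```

View pics/a.png

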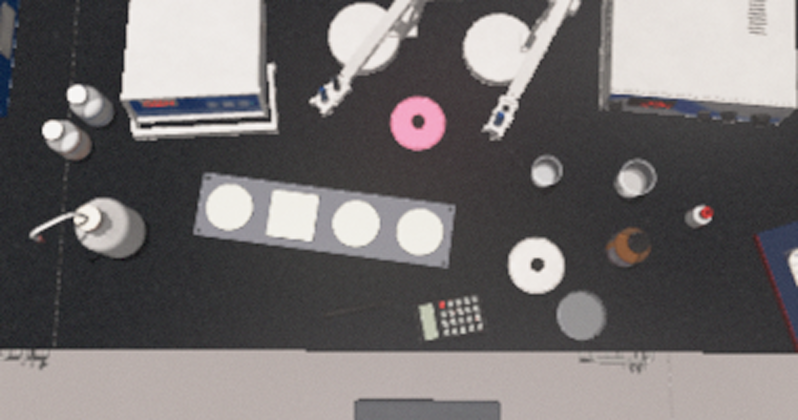

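View pics/b.png

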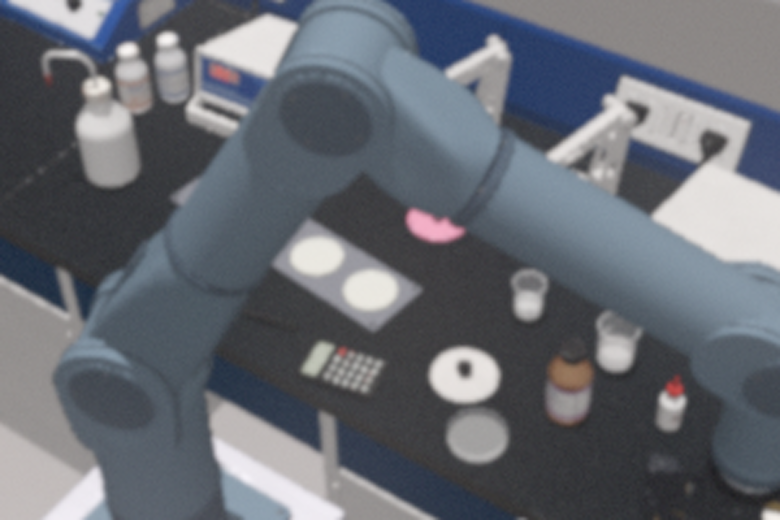

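The top view (crop px) shows the pads from left to right at (229,207) round, (293,215) square, (356,223) round and (419,231) round, so the square pad is second. That gives brown→left, dropper→inner and small beaker→right.

Candidates:
- **Lid:** white-steel disc with knob (537,265), chosen. The pink disc (418,123) and the knobless grey disc (582,316) are rejected.
- **Brown bottle:** (629,247), chosen over the white bottles at the back left.
- **Dropper:** (700,215).
- **Beakers:** big (636,180), small (546,171).

I'll first turn the tool so the jaws close across the row, and lift.

Emit:
servo_tool([
  [[0.2, 0, -0.2, 0, 0, -0.137, 1], [0.3, 0, -0.2, 0, 0, -0.137, 1], [0.3, 0, -0.2, 0, 0, -0.137, 1], [0.3, 0.2, -0.2, 0, 0, -0.137, 1], [0.3, 0.3, -0.2, 0, 0, -0.137, 1], [0.3, 0.3, 0, 0, 0, -0.137, 1], [0.3, 0.3, 0, 0, 0, -0.137, 1], [0.3, 0.3, 0, 0, 0, -0.137, 1], [0.3, 0.3, 0, 0, 0, 0, 1], [0, 0, 0, 0, 0, 0, 1]],
])

```text
t: 1.9
position: [494.8, -501.7, 349.4]
orientation: [-0.0, 0.749, 0.663, 0.003]
contact_force: [0.2, 0.4, 0.2]
width: 1.003
grasp_force: 0.0
```

Emit:
servo_tool([
  [[0.4, -0.1, 0, 0, 0, 0, 1], [0.4, -0.1, 0, 0, 0, 0, 1], [0.4, -0.1, 0, 0, 0, 0, 1], [0.4, -0.1, 0, 0, 0, 0, 1], [0, 0, 0, 0, 0, 0, 1], [0, 0, 0, 0, 0, 0, 1]],
])

```text
t: 2.5
position: [469.3, -344.3, 350.3]
orientation: [0.001, 0.752, 0.66, -0.0]
contact_force: [0.1, -1.0, 0.5]
width: 1.003
grasp_force: 0.0
```

```bash
cat >> h.py <<'E'
def look(n,names,box=None,s=1):
    st=r.read_state();p=r.get_image("wrist");save(p,n,box,s);P=cloud(p,st)
    print("tcp",np.round(st["position"],1),"yaw",R.from_matrix(rot(st["orientation"])).as_euler("ZYX"),"cam",np.round(cam(p,st)[1]),p["fx"])
    for k in names:
        for d in r.regions_of(p,k)[:4]:
            if d["score"]<.2: continue
            q=P[d["mask"]];print(k,round(d["score"],2),np.round(d["extent"]),np.round(np.nanmedian(q,0)),np.round(np.nanpercentile(q[:,2],98)))
    return st,p,P
ALL=["big_beaker_centre","lid_centre","brown_bottle_centre","dropper_centre","small_beaker_centre"]
def delta(st,x,y,z):
    "tool-frame shift in units of 100 mm"
    return np.round(rot(st["orientation"]).T@(np.array([x,y,z])-st["position"])/100,3)
E
python3 - <<'E'
from h import *
st,p,P=look("w1.png",ALL)
E
```

```text
tcp [ 469.3 -344.3  350.3] yaw [1.44048057e+00 1.08982388e-03 3.14116471e+00] cam [ 479. -273.  485.] 342.0035051049219
big_beaker_centre 0.65 [355. 143.  52.  53.] [ 572. -331.   34.] 72.0
lid_centre 0.85 [224.  33.  77.  63.] [ 425. -172.    4.] 25.0
lid_centre 0.22 [352.  18.  46.  36.] [ 582. -183.   23.] 62.0
brown_bottle_centre 0.75 [258. 144.  50.  54.] [ 455. -310.   94.] 127.0
dropper_centre 0.71 [354. 144.  50.  49.] [ 572. -331.   33.] 72.0
dropper_centre 0.68 [314. 226.  24.  38.] [ 505. -432.   51.] 89.0
small_beaker_centre 0.85 [354.  18.  52.  36.] [ 583. -183.   23.] 62.0
```

View pics/w1.png

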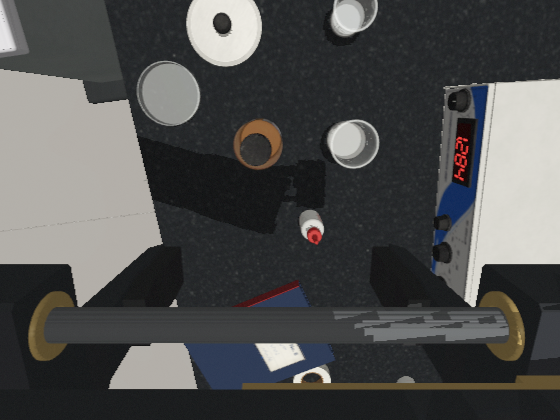

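The wrist view shows the brown bottle at (258,144), big beaker at (353,143), dropper at (313,227), lid with black knob at (224,28), small beaker at (353,15) and the knobless grey dish at (168,93). The choices stand, so I'll fit the centres.

```bash
cat >> h.py <<'E'
from scipy.optimize import least_squares
def circ(P,c,rad,zlo,zhi,R0=None):
    Q=P.reshape(-1,3);m=(np.hypot(Q[:,0]-c[0],Q[:,1]-c[1])<rad)&(Q[:,2]>zlo)&(Q[:,2]<zhi);Q=Q[m]
    if len(Q)<5: return None
    mid=(Q[:,:2].max(0)+Q[:,:2].min(0))/2
    out=["n",len(Q),"mid",np.round(mid,1),"mean",np.round(Q.mean(0),1),"ext",np.round(np.ptp(Q[:,:2],axis=0))]
    if R0:
        f=least_squares(lambda v:np.hypot(Q[:,0]-v[0],Q[:,1]-v[1])-R0,mid,loss="soft_l1",f_scale=2);out+=["fit",np.round(f.x,1)]
    return out
E
python3 - <<'E'
from h import *
st=r.read_state();p=r.get_image("wrist");P=cloud(p,st);t=r.get_image("top");T=cloud(t)
for n,C in(("w",P),("t",T)):
    print(n,"big",circ(C,(572,-331),50,62,76,29))
    print(n,"small",circ(C,(583,-183),40,54,66,24.5))
    print(n,"cap",circ(C,(448,-310),45,118,134))
    print(n,"brbody",circ(C,(448,-310),55,15,80,29))
    print(n,"dropbody",circ(C,(502,-440),40,8,44,15.5))
    print(n,"dropcap",circ(C,(502,-440),40,60,96))
    print(n,"lid",circ(C,(425,-170),60,2,8))
    print(n,"knob",circ(C,(425,-170),60,18,30))
# pads in top
g=t["frame"].astype(float).min(2);m=(g>200).astype(np.uint8);k,l,s,c=cv2.connectedComponentsWithStats(m)
for i in range(1,k):
    if 150<s[i,4]<700: print("pad?",s[i],np.round(onplane(t,*c[i],10),1))
E
```

```text
w big ['n', 678, 'mid', array([ 566.6, -329.1]), 'mean', array([ 569.5, -330.1,   69. ]), 'ext', array([58., 59.]), 'fit', array([ 565.5, -328.6])]
w small ['n', 372, 'mid', array([ 579.4, -188. ]), 'mean', array([ 580.7, -190.8,   59.2]), 'ext', array([49., 34.]), 'fit', array([ 579.2, -178.1])]
w cap ['n', 818, 'mid', array([ 451.9, -314.4]), 'mean', array([ 452. , -313.7,  125.8]), 'ext', array([33., 34.])]
w brbody ['n', 89, 'mid', array([ 456.1, -307.6]), 'mean', array([ 465.5, -293.4,   54.7]), 'ext', array([49., 45.]), 'fit', array([ 451.7, -314.3])]
w dropbody ['n', 168, 'mid', array([ 506.3, -431.6]), 'mean', array([ 505. , -427.5,   26.6]), 'ext', array([30., 15.]), 'fit', array([ 506.8, -439.9])]
w dropcap ['n', 190, 'mid', array([ 506.9, -439.4]), 'mean', array([ 506.5, -437. ,   74.9]), 'ext', array([19., 18.])]
w lid ['n', 3661, 'mid', array([ 425.4, -180.5]), 'mean', array([ 425.1, -173. ,    3.9]), 'ext', array([114.,  96.])]
w knob ['n', 310, 'mid', array([ 426. , -167.2]), 'mean', array([ 426.2, -167.8,   23.6]), 'ext', array([22., 23.])]
t big ['n', 65, 'mid', arra
[... 619 characters left out ...]
 25.5]), 'ext', array([26., 12.]), 'fit', array([ 505.5, -439.3])]
t dropcap None
t lid ['n', 345, 'mid', array([ 424.5, -170. ]), 'mean', array([ 424.5, -165.7,    4.5]), 'ext', array([115., 118.])]
t knob ['n', 29, 'mid', array([ 423.8, -165.9]), 'mean', array([ 422.5, -165.6,   24. ]), 'ext', array([18., 22.])]
pad? [153 151  68  33 219] [671.2 390.8  10. ]
pad? [534 163  26  20 329] [ 693.8 -916.8   10. ]
pad? [188 208  22  22 371] [521.4 362.2  10. ]
pad? [217 211  25  24 482] [507.2 252.4  10. ]
pad? [248 216  23  21 376] [494.  143.1  10. ]
pad? [279 220  22  21 372] [480.1  34.5  10. ]
pad? [333 234  25  25 461] [ 423.6 -162.9   10. ]
pad? [479 234  14  19 159] [ 433.4 -662.1   10. ]
```

Emit:
servo_tool([
  [[0.1, -0.07, 0.3, 0, 0, 0, 1], [0.1, -0.07, 0.3, 0, 0, 0, 1], [0.08, -0.076, 0.3, 0, 0, 0, 1], [0, 0, 0.4, 0, 0, 0, 1], [0, 0, 0.4, 0, 0, 0, 1], [0, 0, 0.3, 0, 0, 0, 1], [0, 0, 0.2, 0, 0, 0, 1], [0, 0, 0.1, 0, 0, 0, 1], [0, 0, 0.07, 0, 0, 0, 1], [0, 0, 0, 0, 0, 0, 1]],
])

```text
t: 3.9
position: [451.7, -313.9, 112.6]
orientation: [-0.0, 0.752, 0.659, -0.0]
contact_force: [-0.7, 0.1, 0.8]
width: 0.999
grasp_force: 0.0
```

Emit:
servo_tool([
  [[0, 0, 0, 0, 0, 0, -1], [0, 0, 0, 0, 0, 0, -1], [0, 0, 0, 0, 0, 0, -1], [0, 0, 0, 0, 0, 0, -1], [0, 0, 0, 0, 0, 0, -1], [0, 0, 0, 0, 0, 0, -1], [0, 0, 0, 0, 0, 0, -1], [0, 0, 0, 0, 0, 0, -1]],
], newtons=30)

```text
t: 4.7
position: [451.6, -313.8, 112.7]
orientation: [-0.0, 0.752, 0.659, -0.0]
contact_force: [-1.1, -0.2, 0.5]
width: 0.373
grasp_force: 30.0
```

Emit:
servo_tool([
  [[0, 0, -0.3, 0, 0, 0, -1], [0, 0, -0.4, 0, 0, 0, -1], [0.2, 0, -0.2, 0, 0, 0, -1], [0.4, 0, 0, 0, 0, 0, -1], [0.45, 0, 0, 0, 0, 0, -1], [0.45, 0, 0, 0, 0, 0, -1], [0.45, 0, 0, 0, 0, 0, -1], [0.45, 0, 0, 0, 0, 0, -1], [0.4, 0, 0, 0, 0, 0, -1], [0.3, 0, 0, 0, 0, 0, -1]],
])

```text
t: 5.7
position: [491.9, -3.5, 202.6]
orientation: [-0.0, 0.751, 0.66, 0.0]
contact_force: [1.4, -0.5, -2.3]
width: 0.373
grasp_force: 30.0
```

Emit:
servo_tool([
  [[0.3, 0, 0, 0, 0, 0, -1], [0.4, 0, 0, 0, 0, 0, -1], [0.4, 0, 0, 0, 0, 0, -1], [0.4, 0, 0, 0, 0, 0, -1], [0.3, -0.05, 0, 0, 0, 0, -1], [0.2, -0.05, 0, 0, 0, 0, -1], [0.1, 0, 0, 0, 0, 0, -1], [0, 0, 0, 0, 0, 0, -1], [0, 0, 0, 0, 0, 0, -1]],
])

```text
t: 6.6
position: [510.0, 201.4, 202.3]
orientation: [0.0, 0.752, 0.659, -0.001]
contact_force: [1.0, -0.6, -2.9]
width: 0.374
grasp_force: 30.0
```

```bash
python3 - <<'E'
from h import *
st,p,P=look("w2.png",[])
g=p["frame"].astype(float).min(2);m=((g>150)&(P[:,:,2]>2)&(P[:,:,2]<16)).astype(np.uint8);k,l,s,c=cv2.connectedComponentsWithStats(m)
for i in range(1,k):
    if s[i,4]>800: 
        Q=P[l==i]; print(s[i],np.round(onplane(p,*c[i],10,st),1),np.round((np.nanpercentile(Q,99,axis=0)+np.nanpercentile(Q,1,axis=0))/2,1),np.round(np.nanmax(Q,0)-np.nanmin(Q,0)))
print(delta(st,522,362.2,124))
E
```

```text
tcp [510.  201.4 202.3] yaw [ 1.43823998e+00  1.42954745e-03 -3.14121232e+00] cam [520. 273. 337.] 342.0035051049219
[ 220    0   95   51 3728] [521.1 343.3  10. ] [522.4 342.1   9.9] [80. 46.  8.]
[ 224   87   88   85 6788] [509.9 255.1  10. ] [509.4 252.3   9.9] [89. 85.  8.]
[238 344  66  19 912] [477.6   7.4  10. ] [478.3   6.9   9.1] [74. 34.  7.]
[ 1.611 -0.093  0.781]
```

View pics/w2.png

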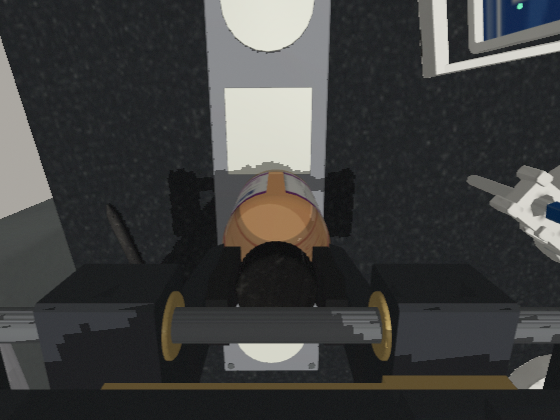

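The view shows the bottle held upright at (278,230), the square pad at (268,130) and the left pad at the top (267,20). Pad positions agree with the top view to about 2 mm, so I'll go on and set it down.

Emit:
servo_tool([
  [[0.3, -0.023, 0, 0, 0, 0, -1], [0.4, -0.02, 0, 0, 0, 0, -1], [0.4, -0.02, 0, 0, 0, 0, -1], [0.3, -0.02, 0, 0, 0, 0, -1], [0.212, 0, 0.1, 0, 0, 0, -1], [0, 0, 0.3, 0, 0, 0, -1], [0, 0, 0.2, 0, 0, 0, -1], [0, 0, 0.1, 0, 0, 0, -1], [0, 0, 0.06, 0, 0, 0, -1], [0, 0, 0, 0, 0, 0, -1]],
])

```text
t: 7.65
position: [523.0, 363.1, 126.6]
orientation: [0.0, 0.752, 0.659, -0.0]
contact_force: [-0.1, 0.7, -1.7]
width: 0.375
grasp_force: 30.0
```

Lower the last 4 mm, release, retreat up, and head back.

Emit:
servo_tool([
  [[0, 0, 0.03, 0, 0, 0, -1], [0, 0, 0.012, 0, 0, 0, -1], [0, 0, 0, 0, 0, 0, -1], [0, 0, 0, 0, 0, 0, 0.6], [0, 0, 0, 0, 0, 0, 0.6], [0, 0, 0, 0, 0, 0, 0.6], [0, 0, 0, 0, 0, 0, 0.6], [0, 0, -0.1, 0, 0, 0, 1], [0, 0, -0.3, 0, 0, 0, 1], [0, 0, -0.3, 0, 0, 0, 1]],
])

```text
t: 8.65
position: [522.3, 363.8, 193.5]
orientation: [-0.0, 0.752, 0.659, -0.0]
contact_force: [0.1, 0.3, 1.0]
width: 0.981
grasp_force: 0.0
```

```bash
python3 - <<'E'
from h import *
st=r.read_state();p=r.get_image("top");T=cloud(p)
print(circ(T,(521,362),45,124,145),st["position"])
print("->big",delta(st,566,-329,150),"small",delta(st,579,-178.5,200))
E
```

```text
None [522.3188784  363.7547641  193.54494126]
->big [-6.811  1.339  0.438] small [-5.302  1.271 -0.063]
```

```bash
python3 - <<'E'
from h import *
T=cloud(r.get_image("top")).reshape(-1,3)
for y0 in range(-480,500,40):
    m=(T[:,1]>y0)&(T[:,1]<y0+40)&(T[:,0]>540)&(T[:,2]>90)
    if m.sum()>2: i=np.argsort(T[m][:,0])[2]; print(y0,np.round(T[m][i]),np.round(T[m][:,2].max()))
E
```

```text
-480 [ 681. -471.  121.] 518.0
-440 [ 683. -434.   99.] 519.0
-400 [ 684. -373.   94.] 519.0
-360 [ 685. -350.   91.] 522.0
-320 [ 689. -291.   91.] 518.0
-280 [ 696. -278.  103.] 518.0
-240 [ 795. -200.  226.] 520.0
-200 [ 747. -161.  198.] 520.0
-160 [ 668. -121.  139.] 519.0
-120 [616. -95. 125.] 520.0
-80 [628. -73. 146.] 518.0
-40 [988.  -2. 102.] 519.0
0 [821.  39. 192.] 519.0
40 [783.  78. 190.] 521.0
80 [742. 119. 147.] 521.0
120 [695. 157. 127.] 521.0
160 [657. 191. 123.] 520.0
200 [673. 209. 116.] 518.0
240 [985. 272.  92.] 521.0
280 [681. 293. 110.] 539.0
320 [540. 350. 555.] 580.0
360 [541. 390. 544.] 561.0
400 [678. 431.  94.] 522.0
440 [677. 445.  97.] 523.0
480 [673. 516. 113.] 522.0
```

Emit:
servo_tool([
  [[-0.3, 0, -0.1, 0, 0, 0, 1], [-0.4, 0, 0, 0, 0, 0, 1], [-0.45, 0, 0, 0, 0, 0, 1], [-0.45, 0, 0, 0, 0, 0, 1], [-0.45, 0, 0, 0, 0, 0, 1], [-0.45, 0, 0, 0, 0, 0, 1], [-0.45, 0, 0, 0, 0, 0, 1], [-0.45, 0, 0, 0, 0, 0, 1], [-0.45, 0, 0, 0, 0, 0, 1], [-0.45, 0, 0, 0, 0, 0, 1]],
])

```text
t: 9.75
position: [465.8, -64.1, 202.7]
orientation: [0.0, 0.752, 0.659, 0.0]
contact_force: [0.8, -0.2, -0.2]
width: 1.001
grasp_force: 0.0
```

Emit:
servo_tool([
  [[-0.45, 0, 0, 0, 0, 0, 1], [-0.45, 0.14, 0, 0, 0, 0, 1], [-0.45, 0.3, 0, 0, 0, 0, 1], [-0.45, 0.3, 0, 0, 0, 0, 1], [-0.4, 0.3, 0, 0, 0, 0, 1], [-0.2, 0.2, 0, 0, 0, 0, 1], [-0.09, 0.1, 0.2, 0, 0, 0, 1], [0, 0, 0.3, 0, 0, 0, 1], [0, 0, 0.1, 0, 0, 0, 1], [0, 0, 0, 0, 0, 0, 1]],
])

```text
t: 10.75
position: [561.8, -318.5, 140.9]
orientation: [-0.002, 0.752, 0.659, -0.001]
contact_force: [1.0, 0.5, 0.8]
width: 0.999
grasp_force: 0.0
```

```bash
python3 - <<'E'
from h import *
st,p,P=look("w3.png",[])
print(circ(P,(566,-329),45,62,76,29),delta(st,566,-329,60))
p=r.get_image("top");T=cloud(p)
print(circ(T,(521,362),45,124,145),circ(T,(521,362),45,20,90,29))
E
```

```text
tcp [ 561.8 -318.5  140.9] yaw [ 1.44010481e+00 -1.47954284e-03 -3.13797349e+00] cam [ 572. -248.  276.] 342.0035051049219
['n', 2336, 'mid', array([ 566.8, -328.5]), 'mean', array([ 566.5, -332.3,   68.9]), 'ext', array([59., 59.]), 'fit', array([ 566.8, -327. ])] [-0.1    0.059  0.808]
['n', 84, 'mid', array([520.2, 362.7]), 'mean', array([519.5, 362.9, 134.6]), 'ext', array([34., 31.])] ['n', 83, 'mid', array([515.6, 361.9]), 'mean', array([507.7, 347.1,  60.8]), 'ext', array([51., 57.]), 'fit', array([520.4, 363.9])]
```

Emit:
servo_tool([
  [[-0.095, 0.064, 0.1, 0, 0, 0, 1], [0, 0, 0.3, 0, 0, 0, 1], [0, 0, 0.25, 0, 0, 0, 1], [0, 0, 0.1, 0, 0, 0, 1], [0, 0, 0.06, 0, 0, 0, 1], [0, 0, 0, 0, 0, 0, -1], [0, 0, 0, 0, 0, 0, -1], [0, 0, 0, 0, 0, 0, -1], [0, 0, 0, 0, 0, 0, -1], [0, 0, 0, 0, 0, 0, -1]],
], newtons=15)

```text
t: 11.85
position: [568.5, -330.0, 62.3]
orientation: [0.001, 0.752, 0.659, 0.0]
contact_force: [-1.5, -0.4, 3.4]
width: 0.621
grasp_force: 14.3
```

Emit:
servo_tool([
  [[0, 0, 0, 0, 0, 0, -1], [0, 0, 0, 0, 0, 0, -1], [0, 0, 0, 0, 0, 0, -1], [0, 0, -0.1, 0, 0, 0, -1], [0, 0, -0.1, 0, 0, 0, -1], [0, 0, 0, 0, 0, 0, -1]],
])

```text
t: 12.45
position: [569.3, -330.2, 83.4]
orientation: [0.001, 0.752, 0.659, 0.001]
contact_force: [0.2, -0.4, 0.2]
width: 0.618
grasp_force: 14.8
```

```bash
python3 - <<'E'
from h import *
st,p,P=look("w4.png",[])
print(circ(P,(568,-329),45,75,105,29))
E
```

```text
tcp [ 569.3 -330.2   83.4] yaw [1.43949149e+00 8.83164628e-04 3.13882102e+00] cam [ 579. -259.  218.] 342.0035051049219
['n', 6795, 'mid', array([ 570.6, -329.4]), 'mean', array([ 571.2, -322. ,   90.2]), 'ext', array([84., 59.]), 'fit', array([ 569.7, -328.8])]
```

View pics/w4.png

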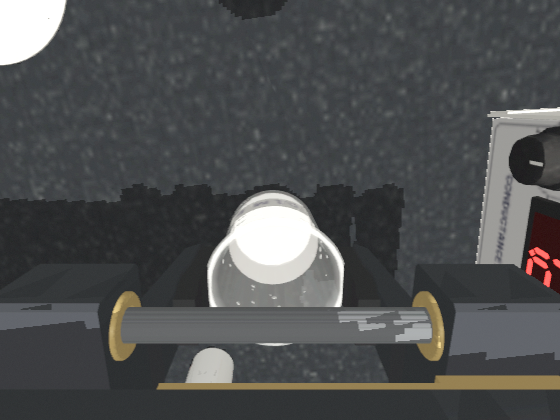

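Emit:
servo_tool([
  [[0, -0.1, -0.3, 0, 0, 0, -1], [0, -0.3, -0.4, 0, 0, 0, -1], [0.1, -0.4, -0.1, 0, 0, 0, -1], [0.2, -0.36, 0, 0, 0, 0, -1], [0.3, -0.2, 0, 0, 0, 0, -1], [0.4, 0, 0, 0, 0, 0, -1], [0.45, 0, 0, 0, 0, 0, -1], [0.45, 0, 0, 0, 0, 0, -1], [0.45, 0, 0, 0, 0, 0, -1], [0.45, 0, 0, 0, 0, 0, -1]],
])

```text
t: 13.5
position: [469.8, -32.6, 161.6]
orientation: [0.0, 0.752, 0.659, 0.0]
contact_force: [1.1, -0.6, -0.5]
width: 0.618
grasp_force: 14.8
```

Emit:
servo_tool([
  [[0.45, 0, 0, 0, 0, 0, -1], [0.45, 0, 0, 0, 0, 0, -1], [0.45, 0, 0, 0, 0, 0, -1], [0.45, 0, 0, 0, 0, 0, -1], [0.45, 0, 0, 0, 0, 0, -1], [0.35, 0, 0, 0, 0, 0, -1], [0.2, 0, 0, 0, 0, 0, -1], [0.09, 0, 0, 0, 0, 0, -1], [0, 0, 0, 0, 0, 0, -1], [0, 0, 0, 0, 0, 0, -1]],
])

```text
t: 14.5
position: [507.8, 250.5, 161.2]
orientation: [0.0, 0.752, 0.659, -0.001]
contact_force: [0.6, -0.1, -0.6]
width: 0.622
grasp_force: 14.8
```

```bash
python3 - <<'E'
from h import *
st=r.read_state();print(st["width"],st["position"],delta(st,509,251.5,75))
E
```

```text
0.6216282561863945 [507.7808645  250.46768209 161.18521402] [0.013 0.011 0.862]
```

Emit:
servo_tool([
  [[0.013, 0.011, 0.2, 0, 0, 0, -1], [0, 0, 0.3, 0, 0, 0, -1], [0, 0, 0.2, 0, 0, 0, -1], [0, 0, 0.1, 0, 0, 0, -1], [0, 0, 0.06, 0, 0, 0, -1], [0, 0, 0.02, 0, 0, 0, -1], [0, 0, 0, 0, 0, 0, -1]],
])

```text
t: 15.2
position: [509.5, 253.2, 74.1]
orientation: [0.0, 0.752, 0.659, 0.0]
contact_force: [-0.1, -0.5, -1.0]
width: 0.619
grasp_force: 14.8
```

Emit:
servo_tool([
  [[0, 0, 0.015, 0, 0, 0, -1], [0, 0, 0, 0, 0, 0, -1], [0, 0, 0, 0, 0, 0, 1], [0, 0, 0, 0, 0, 0, 1], [0, 0, 0, 0, 0, 0, 1], [0, 0, 0, 0, 0, 0, 1], [0, 0, 0, 0, 0, 0, 1], [0, 0, -0.2, 0, 0, 0, 1], [0, 0, -0.4, 0, 0, 0, 1], [0, 0, -0.4, 0, 0, 0, 1]],
])

```text
t: 16.2
position: [508.4, 253.1, 172.6]
orientation: [-0.0, 0.752, 0.659, -0.001]
contact_force: [1.3, -0.4, -0.4]
width: 1.003
grasp_force: 0.0
```

```bash
python3 - <<'E'
from h import *
st,p,P=look("w5.png",[])
print(circ(P,(509,253),42,70,90,29),delta(st,579,-178.5,145))
E
```

```text
tcp [508.4 253.1 172.6] yaw [ 1.43980353e+00  8.67454707e-04 -3.13990095e+00] cam [519. 324. 308.] 342.0035051049219
['n', 2061, 'mid', array([507.5, 254.5]), 'mean', array([507. , 251.3,  78.7]), 'ext', array([59., 59.]), 'fit', array([507.8, 256.2])] [-4.186  1.264  0.278]
```

Emit:
servo_tool([
  [[-0.35, 0, 0, 0, 0, 0, 1], [-0.45, 0, 0, 0, 0, 0, 1], [-0.45, 0, 0, 0, 0, 0, 1], [-0.45, 0, 0, 0, 0, 0, 1], [-0.45, 0, 0, 0, 0, 0, 1], [-0.45, 0, 0, 0, 0, 0, 1], [-0.45, 0, 0, 0, 0, 0, 1], [-0.45, 0, 0, 0, 0, 0, 1], [-0.4, 0, 0, 0, 0, 0, 1], [-0.29, 0.2, 0, 0, 0, 0, 1]],
])

```text
t: 17.25
position: [471.3, -167.7, 171.7]
orientation: [-0.001, 0.753, 0.658, -0.001]
contact_force: [0.3, -0.5, -0.6]
width: 1.0
grasp_force: 0.0
```

Emit:
servo_tool([
  [[0, 0.3, 0.1, 0, 0, 0, 1], [0, 0.3, 0.1, 0, 0, 0, 1], [0, 0.3, 0.08, 0, 0, 0, 1], [0, 0.16, 0, 0, 0, 0, 1], [0, 0, 0, 0, 0, 0, 1], [0, 0, 0, 0, 0, 0, 1]],
])

```text
t: 17.85
position: [578.5, -178.4, 143.6]
orientation: [-0.0, 0.752, 0.659, -0.0]
contact_force: [-0.1, -1.4, -0.7]
width: 1.002
grasp_force: 0.0
```

```bash
python3 - <<'E'
from h import *
st,p,P=look("w6.png",[])
c=circ(P,(579,-179),40,54,66,24.5);print(c,delta(st,*c[3],51))
E
```

```text
tcp [ 578.5 -178.4  143.6] yaw [ 1.43966424e+00 -1.22171572e-05 -3.14061845e+00] cam [ 589. -107.  279.] 342.0035051049219
['n', 1630, 'mid', array([ 579.6, -180.4]), 'mean', array([ 579.4, -182.3,   59.3]), 'ext', array([49., 49.]), 'fit', array([ 579.9, -178.9])] [-0.018  0.014  0.926]
```

Emit:
servo_tool([
  [[-0.018, 0.014, 0.2, 0, 0, 0, 1], [0, 0, 0.3, 0, 0, 0, 1], [0, 0, 0.25, 0, 0, 0, 1], [0, 0, 0.1, 0, 0, 0, 1], [0, 0, 0.06, 0, 0, 0, 1], [0, 0, 0, 0, 0, 0, -1], [0, 0, 0, 0, 0, 0, -1], [0, 0, 0, 0, 0, 0, -1], [0, 0, 0, 0, 0, 0, -1], [0, 0, 0, 0, 0, 0, -1]],
], newtons=15)

```text
t: 18.9
position: [580.6, -180.6, 53.5]
orientation: [0.0, 0.752, 0.659, 0.0]
contact_force: [0.1, 0.7, -0.3]
width: 0.57
grasp_force: 0.0
```

Emit:
servo_tool([
  [[0, 0, 0, 0, 0, 0, -1], [0, 0, 0, 0, 0, 0, -1], [0, 0, 0, 0, 0, 0, -1]],
])

```text
t: 19.2
position: [580.6, -180.6, 53.4]
orientation: [0.0, 0.752, 0.659, 0.0]
contact_force: [0.1, -1.0, 5.0]
width: 0.511
grasp_force: 14.1
```

Emit:
servo_tool([
  [[0, 0, -0.2, 0, 0, 0, -1], [0, -0.1, -0.3, 0, 0, 0, -1], [0, -0.3, -0.2, 0, 0, 0, -1], [0.1, -0.4, 0, 0, 0, 0, -1], [0.3, -0.35, 0, 0, 0, 0, -1], [0.4, -0.11, 0, 0, 0, 0, -1], [0.45, 0, 0, 0, 0, 0, -1], [0.4, 0, 0, 0, 0, 0, -1], [0.25, 0, 0, 0, 0, 0, -1], [0.1, 0, 0, 0, 0, 0, -1]],
])

```text
t: 20.2
position: [481.5, 37.3, 123.0]
orientation: [-0.0, 0.751, 0.661, 0.0]
contact_force: [0.8, -1.1, -0.5]
width: 0.517
grasp_force: 14.9
```

```bash
python3 - <<'E'
from h import *
st,p,P=look("w7.png",[]);x,y,z=st["position"]
print(st["width"],st["position"],delta(st,481.5,34.5,66),circ(P,(x,y),29,z-0,z+14,24.5))
E
```

```text
tcp [481.5  37.3 123. ] yaw [ 1.44380372e+00 -1.24244530e-03 -3.14149472e+00] cam [491. 108. 258.] 342.0035051049219
0.5167940833774906 [481.47859715  37.30904235 122.96903711] [-0.029  0.004  0.57 ] ['n', 3067, 'mid', array([482.7,  41.8]), 'mean', array([482.8,  44.4, 129.6]), 'ext', array([54., 41.]), 'fit', array([481.7,  36.3])]
```

Emit:
servo_tool([
  [[-0.02, 0, 0.15, 0, 0, 0, -1], [0, 0, 0.2, 0, 0, 0, -1], [0, 0, 0.12, 0, 0, 0, -1], [0, 0, 0.06, 0, 0, 0, -1], [0, 0, 0.03, 0, 0, 0, -1], [0, 0, 0, 0, 0, 0, -1]],
])

```text
t: 20.85
position: [481.3, 31.9, 67.0]
orientation: [-0.0, 0.752, 0.659, -0.0]
contact_force: [0.4, 0.8, -1.0]
width: 0.516
grasp_force: 14.9
```

Emit:
servo_tool([
  [[0.025, 0, 0.01, 0, 0, 0, -1], [0, 0, 0.02, 0, 0, 0, -1], [0, 0, 0, 0, 0, 0, -1], [0, 0, 0, 0, 0, 0, 1], [0, 0, 0, 0, 0, 0, 1], [0, 0, 0, 0, 0, 0, 1], [0, 0, 0, 0, 0, 0, 1], [0, 0, 0, 0, 0, 0, 1], [0, 0, -0.3, 0, 0, 0, 1], [0, 0, -0.4, 0, 0, 0, 1]],
])

```text
t: 21.85
position: [480.0, 34.7, 133.4]
orientation: [-0.001, 0.752, 0.659, -0.002]
contact_force: [1.7, -0.1, 0.6]
width: 1.003
grasp_force: 0.0
```

```bash
python3 - <<'E'
from h import *
st,p,P=look("w8.png",[])
print(circ(P,(481,34.5),40,60,80,24.5),delta(st,506.7,-439.6,150))
E
```

```text
tcp [480.   34.7 133.4] yaw [ 1.43995756e+00  6.50387818e-04 -3.13731876e+00] cam [491. 106. 268.] 342.0035051049219
['n', 2169, 'mid', array([481.5,  35.1]), 'mean', array([481.2,  31.7,  68.7]), 'ext', array([49., 49.]), 'fit', array([482.,  37.])] [-4.667  0.882 -0.166]
```

Emit:
servo_tool([
  [[-0.3, 0, -0.1, 0, 0, 0, 1], [-0.4, 0, 0, 0, 0, 0, 1], [-0.45, 0, 0, 0, 0, 0, 1], [-0.45, 0, 0, 0, 0, 0, 1], [-0.45, 0, 0, 0, 0, 0, 1], [-0.45, 0, 0, 0, 0, 0, 1], [-0.45, 0.1, 0, 0, 0, 0, 1], [-0.45, 0.2, 0, 0, 0, 0, 1], [-0.45, 0.2, 0, 0, 0, 0, 1], [-0.45, 0.2, 0, 0, 0, 0, 1]],
])

```text
t: 22.9
position: [494.8, -402.9, 143.9]
orientation: [0.0, 0.752, 0.659, -0.0]
contact_force: [1.1, -0.3, -0.6]
width: 0.997
grasp_force: 0.0
```

Emit:
servo_tool([
  [[-0.3, 0.18, 0, 0, 0, 0, 1], [-0.06, 0, 0, 0, 0, 0, 1], [0, 0, 0, 0, 0, 0, 1], [0, 0, 0, 0, 0, 0, 1]],
])

```text
t: 23.3
position: [507.7, -436.9, 143.6]
orientation: [-0.001, 0.752, 0.66, 0.0]
contact_force: [0.7, 0.5, 0.2]
width: 1.0
grasp_force: 0.0
```

```bash
python3 - <<'E'
from h import *
st,p,P=look("w9.png",["dropper_centre"])
print(circ(P,(507,-439),40,8,44,15.5),circ(P,(507,-439),40,60,96));print(delta(st,506.8,-439.6,45))
E
```

```text
tcp [ 507.7 -436.9  143.6] yaw [ 1.44090553e+00 -1.38578386e-03 -3.14061259e+00] cam [ 518. -366.  279.] 342.0035051049219
dropper_centre 0.58 [276. 215.  43.  62.] [ 508. -433.   52.] 92.0
['n', 401, 'mid', array([ 507.4, -432. ]), 'mean', array([ 508.8, -427. ,   27.8]), 'ext', array([31., 16.]), 'fit', array([ 507. , -439.7])] ['n', 739, 'mid', array([ 507.1, -439.2]), 'mean', array([ 507.3, -437.1,   75. ]), 'ext', array([19., 19.])]
[-0.029 -0.004  0.986]
```

View pics/w9.png

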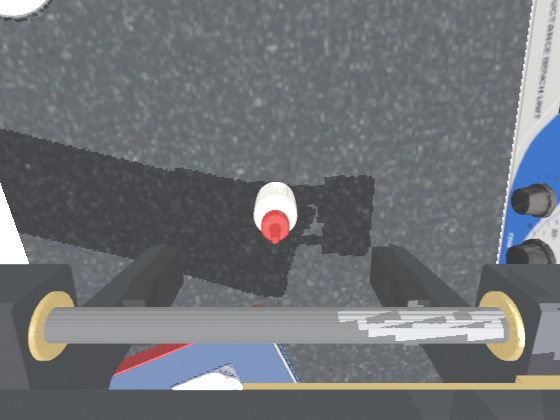

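The dropper stands upright between the jaws at (276,215), so I'll descend and grip its body.

Emit:
servo_tool([
  [[-0.029, -0.004, 0.2, 0, 0, 0, 1], [0, 0, 0.3, 0, 0, 0, 1], [0, 0, 0.25, 0, 0, 0, 1], [0, 0, 0.15, 0, 0, 0, 1], [0, 0, 0.09, 0, 0, 0, 1], [0, 0, 0, 0, 0, 0, -1], [0, 0, 0, 0, 0, 0, -1], [0, 0, 0, 0, 0, 0, -1], [0, 0, 0, 0, 0, 0, -1], [0, 0, 0, 0, 0, 0, -1]],
], newtons=20)

```text
t: 24.4
position: [507.3, -441.9, 45.7]
orientation: [0.0, 0.752, 0.659, 0.0]
contact_force: [-1.2, 0.1, 0.7]
width: 0.571
grasp_force: 0.0
```

Emit:
servo_tool([
  [[0, 0, 0, 0, 0, 0, -1], [0, 0, 0, 0, 0, 0, -1], [0, 0, 0, 0, 0, 0, -1], [0, 0, 0, 0, 0, 0, -1]],
])

```text
t: 24.8
position: [507.1, -441.6, 45.0]
orientation: [-0.0, 0.752, 0.659, -0.0]
contact_force: [0.2, 1.1, 0.2]
width: 0.338
grasp_force: 20.0
```

Emit:
servo_tool([
  [[0, 0, -0.3, 0, 0, 0, -1], [0, -0.2, -0.4, 0, 0, 0, -1], [0.1, -0.3, -0.3, 0, 0, 0, -1], [0.3, -0.38, 0, 0, 0, 0, -1], [0.4, 0, 0, 0, 0, 0, -1], [0.45, 0, 0, 0, 0, 0, -1], [0.45, 0, 0, 0, 0, 0, -1], [0.45, 0, 0, 0, 0, 0, -1], [0.45, 0, 0, 0, 0, 0, -1], [0.45, 0, 0, 0, 0, 0, -1]],
])

```text
t: 25.8
position: [459.8, -126.0, 145.2]
orientation: [0.0, 0.752, 0.659, 0.0]
contact_force: [0.1, 0.4, -0.5]
width: 0.341
grasp_force: 20.0
```

Emit:
servo_tool([
  [[0.45, 0, 0, 0, 0, 0, -1], [0.45, 0, 0, 0, 0, 0, -1], [0.45, 0, 0, 0, 0, 0, -1], [0.45, 0, 0, 0, 0, 0, -1], [0.45, 0, 0, 0, 0, 0, -1], [0.3, 0, 0, 0, 0, 0, -1], [0.2, 0, 0, 0, 0, 0, -1], [0, 0, 0, 0, 0, 0, -1], [0, 0, 0, 0, 0, 0, -1], [0, 0, 0, 0, 0, 0, -1]],
])

```text
t: 26.8
position: [495.6, 143.1, 144.8]
orientation: [0.0, 0.753, 0.658, -0.001]
contact_force: [0.3, -0.5, -0.5]
width: 0.34
grasp_force: 20.0
```

```bash
python3 - <<'E'
from h import *
st,p,P=look("w10.png",[]);x,y,z=st["position"]
print(st["width"],delta(st,495,141.5,57),circ(P,(x,y+2),40,z-36,z-14,15.5),circ(P,(x,y+2),17,z+16,z+55))
m=((p["frame"].min(2)>150)&(abs(P[:,:,2]-10)<6)).astype(np.uint8);k,l,s,c=cv2.connectedComponentsWithStats(m)
for i in range(1,k):
    if s[i,4]>800: Q=P[l==i]; print(s[i],np.round((np.nanpercentile(Q,99,axis=0)+np.nanpercentile(Q,1,axis=0))/2,1),np.round(np.nanmax(Q,0)-np.nanmin(Q,0)))
E
```

```text
tcp [495.6 143.1 144.8] yaw [ 1.43752337e+00  1.30296806e-03 -3.14115035e+00] cam [506. 214. 280.] 342.0035051049219
0.33981994690211315 [-0.015 -0.004  0.878] ['n', 778, 'mid', array([496.4, 154.5]), 'mean', array([497.2, 157.9, 120.7]), 'ext', array([30., 13.]), 'fit', array([496.1, 144.9])] ['n', 1750, 'mid', array([495.9, 146.6]), 'mean', array([496.5, 150.4, 172.5]), 'ext', array([33., 18.])]
[ 213    0  119  113 3494] [508.9 244.    8.6] [89. 86.  9.]
[ 232  151   87   37 1767] [497.5 166.3   9.9] [69. 31.  7.]
[ 452  239   85   68 1240] [679.   44.1   4.8] [74. 70.  2.]
```

View pics/w10.png

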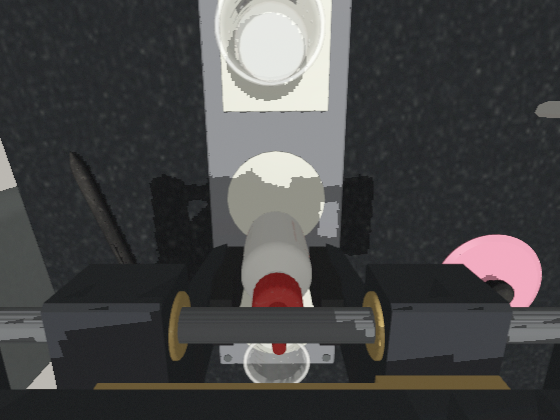

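The dropper is held upright at (277,260) over the inner pad (277,200), with the big beaker on the square pad (268,45) and the small beaker behind (277,360). I'll lower it.

Emit:
servo_tool([
  [[-0.012, 0, 0.2, 0, 0, 0, -1], [0, 0, 0.3, 0, 0, 0, -1], [0, 0, 0.2, 0, 0, 0, -1], [0, 0, 0.1, 0, 0, 0, -1], [0, 0, 0.05, 0, 0, 0, -1], [0, 0, 0.03, 0, 0, 0, -1], [0, 0, 0, 0, 0, 0, -1]],
])

```text
t: 27.55
position: [496.0, 143.7, 57.4]
orientation: [0.0, 0.752, 0.659, 0.0]
contact_force: [0.8, 0.3, 0.3]
width: 0.342
grasp_force: 20.0
```

Emit:
servo_tool([
  [[-0.02, 0, 0.01, 0, 0, 0, -1], [0, 0, 0.01, 0, 0, 0, -1], [0, 0, 0, 0, 0, 0, -1], [0, 0, 0, 0, 0, 0, 0], [0, 0, 0, 0, 0, 0, 0.2], [0, 0, 0, 0, 0, 0, 0.3], [0, 0, 0, 0, 0, 0, 0.3], [0, 0, -0.2, 0, 0, 0, 0.3], [0, 0, -0.4, 0, 0, 0, 0.3], [0, 0, -0.4, 0, 0, 0, 0.5]],
])

```text
t: 28.55
position: [494.6, 141.6, 155.7]
orientation: [-0.001, 0.752, 0.659, -0.001]
contact_force: [0.7, 0.1, 0.5]
width: 0.717
grasp_force: 0.0
```

```bash
python3 - <<'E'
from h import *
st,p,P=look("w11.png",[])
print(circ(P,(495.5,143.5),35,18,54,15.5),circ(P,(495.5,143.5),30,70,106),delta(st,426.2,-167.4,110))
E
```

```text
tcp [494.6 141.6 155.7] yaw [ 1.43987892e+00  5.89413175e-04 -3.13968957e+00] cam [505. 213. 291.] 342.0035051049219
['n', 355, 'mid', array([495.8, 151.5]), 'mean', array([497.2, 156.1,  38.3]), 'ext', array([31., 16.]), 'fit', array([495.6, 143.4])] ['n', 727, 'mid', array([495.6, 144.1]), 'mean', array([495.9, 146. ,  85. ]), 'ext', array([19., 18.])] [-3.153 -0.274  0.459]
```

Emit:
servo_tool([
  [[-0.3, 0, 0, 0, 0, 0, 0.5], [-0.45, 0, 0, 0, 0, 0, 0.5], [-0.45, 0, 0, 0, 0, 0, 0.5], [-0.45, 0, 0, 0, 0, 0, 0.5], [-0.45, -0.1, 0, 0, 0, 0, 0.5], [-0.45, -0.1, 0.1, 0, 0, 0, 0.5], [-0.4, -0.07, 0.2, 0, 0, 0, 0.5], [-0.2, 0, 0.2, 0, 0, 0, 0.5], [0, 0, 0, 0, 0, 0, 0.5], [0, 0, 0, 0, 0, 0, 0.5]],
])

```text
t: 29.6
position: [427.4, -166.5, 104.9]
orientation: [-0.0, 0.752, 0.659, 0.0]
contact_force: [0.2, 0.6, 0.5]
width: 0.75
grasp_force: 0.0
```

```bash
python3 - <<'E'
from h import *
st,p,P=look("w12.png",[])
c=circ(P,(426,-167),40,15,32);print(c,delta(st,*c[3],18))
E
```

```text
tcp [ 427.4 -166.5  104.9] yaw [ 1.43915623e+00 -6.72208415e-04 -3.14112393e+00] cam [437. -95. 240.] 342.0035051049219
['n', 923, 'mid', array([ 425.6, -166.4]), 'mean', array([ 425.9, -165. ,   23.5]), 'ext', array([23., 23.])] [-0.002 -0.017  0.869]
```

View pics/w12.png

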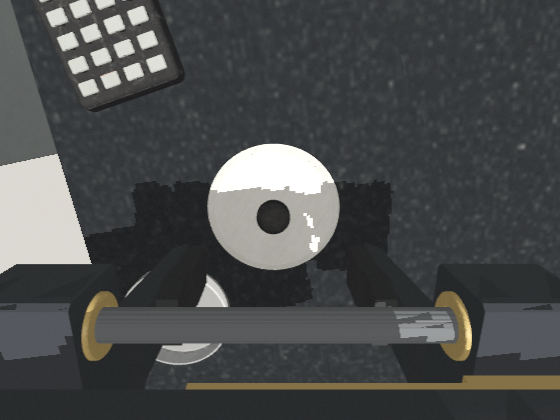

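The steel lid's knob is between the jaws at (273,216), and the grey dish at (180,315) is clear. I'll descend and grip the knob.

Emit:
servo_tool([
  [[0, -0.017, 0.2, 0, 0, 0, 0.5], [0, 0, 0.3, 0, 0, 0, 0.5], [0, 0, 0.2, 0, 0, 0, 0.5], [0, 0, 0.1, 0, 0, 0, 0.5], [0, 0, 0.06, 0, 0, 0, 0.5], [0, 0, 0, 0, 0, 0, 0.5]],
], newtons=35)

```text
t: 30.25
position: [426.2, -166.1, 19.2]
orientation: [0.0, 0.752, 0.66, 0.0]
contact_force: [-0.8, -0.6, -0.0]
width: 0.748
grasp_force: 0.0
```

Emit:
servo_tool([
  [[0, 0, 0, 0, 0, 0, -1], [0, 0, 0, 0, 0, 0, -1], [0, 0, 0, 0, 0, 0, -1], [0, 0, 0, 0, 0, 0, -1], [0, 0, 0, 0, 0, 0, -1], [0, 0, 0, 0, 0, 0, -1], [0, 0, 0, 0, 0, 0, -1], [0, 0, 0, 0, 0, 0, -1]],
])

```text
t: 31.05
position: [425.6, -166.8, 19.1]
orientation: [-0.0, 0.752, 0.659, -0.0]
contact_force: [-0.3, 0.3, 3.0]
width: 0.24
grasp_force: 35.0
```

Emit:
servo_tool([
  [[0, 0, -0.2, 0, 0, 0, -1], [0, 0, -0.4, 0, 0, 0, -1], [0, 0, -0.45, 0, 0, 0, -1], [0.2, 0.1, -0.4, 0, 0, 0, -1], [0.35, 0.1, -0.1, 0, 0, 0, -1], [0.4, 0.06, 0, 0, 0, 0, -1], [0.4, 0, 0, 0, 0, 0, -1], [0.4, 0, 0, 0, 0, 0, -1], [0.4, 0, 0, 0, 0, 0, -1], [0.4, 0, 0, 0, 0, 0, -1]],
])

```text
t: 32.05
position: [484.3, 84.1, 173.6]
orientation: [-0.0, 0.752, 0.659, -0.0]
contact_force: [0.3, -0.8, -2.1]
width: 0.233
grasp_force: 35.0
```

Emit:
servo_tool([
  [[0.4, 0, 0, 0, 0, 0, -1], [0.4, 0, 0, 0, 0, 0, -1], [0.4, 0, 0, 0, 0, 0, -1], [0.3, 0, 0, 0, 0, 0, -1], [0.15, 0, 0, 0, 0, 0, -1], [0.08, 0, 0, 0, 0, 0, -1], [0, 0, 0, 0, 0, 0, -1], [0, 0, 0, 0, 0, 0, -1], [0, 0, 0, 0, 0, 0, -1]],
])

```text
t: 32.95
position: [507.7, 252.2, 173.8]
orientation: [0.0, 0.753, 0.658, -0.001]
contact_force: [-0.3, 0.6, -2.1]
width: 0.237
grasp_force: 35.0
```

```bash
python3 - <<'E'
from h import *
st,p,P=look("w13.png",[]);x,y,z=st["position"]
print(st["width"],delta(st,507.5,254.5,102));Q=P.reshape(-1,3);m=(np.hypot(Q[:,0]-x,Q[:,1]-y)<60)&(abs(Q[:,2]-(z-15))<12);Q=Q[m]
A=np.c_[Q[:,:2]-[x,y],np.ones(len(Q))];print(len(Q),np.linalg.lstsq(A,Q[:,2],rcond=None)[0],np.percentile(Q,[1,99],axis=0).round(1))
p=r.get_image("top");T=cloud(p)
E
```

```text
tcp [507.7 252.2 173.8] yaw [ 1.43732291e+00  1.34450824e-03 -3.14150882e+00] cam [518. 324. 309.] 342.0035051049219
0.23714718409181568 [ 0.024 -0.005  0.718]
15488 [-3.85762660e-03 -3.23563583e-02  1.59424372e+02] [[465.  229.8 155.8]
 [553.6 298.5 169.3]]
```

View pics/w13.png

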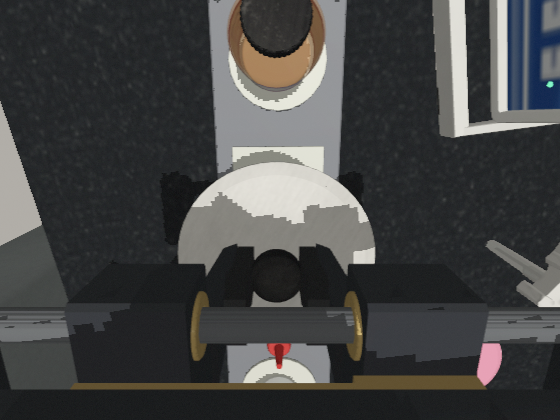

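The lid is held flat at (277,230), with the brown bottle on its pad ahead at (277,40). I'll lower the lid onto the rim.

Emit:
servo_tool([
  [[0.02, 0, 0.1, 0, 0, 0, -1], [0, 0, 0.2, 0, 0, 0, -1], [0, 0, 0.2, 0, 0, 0, -1], [0, 0, 0.1, 0, 0, 0, -1], [0, 0, 0.06, 0, 0, 0, -1], [0, 0, 0.04, 0, 0, 0, -1], [0, 0, 0, 0, 0, 0, -1], [0, 0, 0, 0, 0, 0, -1]],
])

```text
t: 33.85
position: [508.1, 256.4, 104.6]
orientation: [0.0, 0.752, 0.659, 0.001]
contact_force: [0.5, -0.1, -1.6]
width: 0.237
grasp_force: 35.0
```

Emit:
servo_tool([
  [[-0.015, 0, 0.02, 0, 0, 0, -1], [0, 0, 0.015, 0, 0, 0, -1], [0, 0, 0.005, 0, 0, 0, -1], [0, 0, 0, 0, 0, 0, -1]],
])

```text
t: 34.25
position: [507.5, 254.6, 100.0]
orientation: [-0.0, 0.752, 0.659, -0.0]
contact_force: [0.3, -1.0, -2.2]
width: 0.24
grasp_force: 35.0
```

Emit:
servo_tool([
  [[0, 0, 0.008, 0, 0, 0, -1], [0, 0, 0, 0, 0, 0, -1], [0, 0, 0, 0, 0, 0, -0.2], [0, 0, 0, 0, 0, 0, -0.1], [0, 0, 0, 0, 0, 0, 0.2], [0, 0, 0, 0, 0, 0, 0.3], [0, 0, 0, 0, 0, 0, 0.3], [0, 0, -0.2, 0, 0, 0, 0.3], [0, 0, -0.4, 0, 0, 0, 0.5], [0, 0, -0.4, 0, 0, 0, 0.5]],
])

```text
t: 35.25
position: [506.9, 254.4, 199.9]
orientation: [-0.0, 0.752, 0.659, -0.001]
contact_force: [0.9, 0.5, -0.9]
width: 0.747
grasp_force: 0.0
```

Emit:
servo_tool([
  [[-0.3, 0, -0.3, 0, 0, 0, 0.5], [-0.3, -0.2, -0.4, 0, 0, 0, 0.5], [-0.3, -0.2, 0, 0, 0, 0, 0.5], [-0.3, -0.2, 0, 0, 0, 0, 0.5], [0, 0, 0, 0, 0, 0, 0.5], [0, 0, 0, 0, 0, 0, 0.5]],
])

```text
t: 35.85
position: [434.2, 145.2, 266.7]
orientation: [0.0, 0.752, 0.659, 0.0]
contact_force: [0.3, 0.1, 0.7]
width: 0.748
grasp_force: 0.0
```

```bash
python3 - <<'E'
from h import *
st,p,P=look("w14.png",[])
print("knob",circ(P,(507.5,254.5),20,95,115),"\nlid",circ(P,(507.5,254.5),70,81,90))
t=r.get_image("top");T=cloud(t)
for n,c,a,lo,hi in(("knob",(507,254),25,95,115),("lid",(507,254),60,78,92),("cap",(521,362),40,124,145),("small",(481,34),40,60,78),("drop",(495,143),30,60,110),("wash",(467,532),80,100,250)):
    print(n,circ(T,c,a,lo,hi),circ(P,c,a,lo,hi))
E
```

```text
tcp [434.2 145.2 266.7] yaw [ 1.43855517e+00 -2.94322000e-05  3.14045761e+00] cam [444. 216. 402.] 342.0035051049219
knob ['n', 710, 'mid', array([507.8, 254.3]), 'mean', array([507. , 254. , 103.4]), 'ext', array([23., 22.])] 
lid ['n', 9145, 'mid', array([507.9, 251.6]), 'mean', array([507.2, 253.4,  83.7]), 'ext', array([95., 90.])]
knob None ['n', 710, 'mid', array([507.8, 254.3]), 'mean', array([507. , 254. , 103.4]), 'ext', array([23., 22.])]
lid ['n', 226, 'mid', array([504.5, 271.5]), 'mean', array([495.3, 276.7,  83.7]), 'ext', array([92., 62.])] ['n', 9240, 'mid', array([508.2, 251.6]), 'mean', array([507.2, 253.3,  83.7]), 'ext', array([96., 90.])]
cap ['n', 85, 'mid', array([519.7, 362.3]), 'mean', array([519.6, 362.5, 134.6]), 'ext', array([33., 32.])] None
small ['n', 62, 'mid', array([480.9,  34.7]), 'mean', array([481.8,  34.4,  69.2]), 'ext', array([47., 45.])] ['n', 534, 'mid', array([477.6,  34.8]), 'mean', array([476.5,  29.3,  68.3]), 'ext', array([41., 49.])]
drop None ['n', 575, 'mid', array([495.3, 143.4]), 'mean', array([493.5, 146.3,  75.3]), 'ext', array([27., 28.])]
wash ['n', 567, 'mid', array([475.5, 555.6]), 'mean', array([471. , 540.3, 144.3]), 'ext', array([ 83., 102.])] None
```

View pics/w14.png

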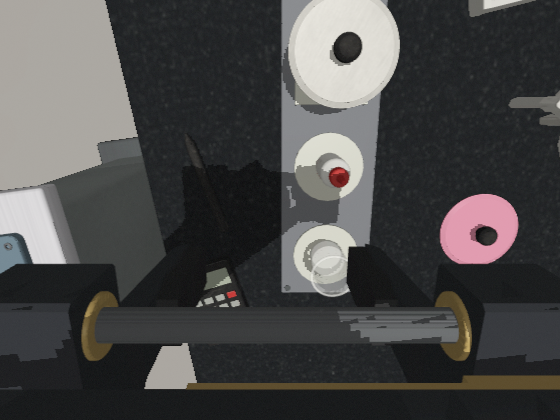

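The lid lies flat (344,50), centred within about 1 mm of the beaker. The dropper (330,167) and small beaker (325,255) are centred on their pads, and the brown cap is in place. I'll hand in.

```bash
python3 -c "
from workcell import r
print(r.job_done())"
```

```text
the job is handed in; nothing more can be done
None
```

I set out and handed in the sample station at about 36 s of robot time: everything measured within about 3 mm of its pad centre, with the lid flat and centred to about 1 mm. The wash bottle was not touched, and the judge's verdict was not shown to me.

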